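Fit a port guard to a feeding log

TASK

Roll the feeding log along the bench, without lifting it, until its drilled feed port faces straight up and it lies steady on its sawn flat. Then take the guard with the wider collar from the slanted rack and lower it, collar upward, over the port onto the log's two locating pins until its plate lies flat on the log, and let go. Leave the other guard and everything else on the bench where it stands.

Things in the scene. Friction and masses are not known exactly. Their poses are not given: they have to be found in the camera images.
- log_axis (a point): Middle of the axis of a loose bark log: 90 mm diameter, 164 mm long, 0.6 to 0.8 kg, x runs along the log. On one side (its +z) a flat is milled for the port; on the opposite side (-z), 42.4 mm from the axis, a 30 mm wide sawn flat on which it rests steadily. Rolls lightly (under 1 N), stays where it is left, drops onto the flat from 19 degrees off. Too thick to grip.
- port (a point): Centre of the log's port face, 38.5 mm from the axis; z points out of the port (straight up when done), x along the log. The face is 46 mm wide and 83 mm long, sunk between the round ends; in it a 34 mm bore 38 mm deep and two steel pins 6 mm tall with bevelled tips: a round one 8 mm thick at x = +30 mm, and a diamond one at x = -30 mm, 8 mm across the log and 4 mm along it. At first it faces sideways or down.
- guard_wide_mid (a point): Loose aluminium guard with the wider collar, 90 g, in either place of the rack. Plate 80 mm (its x) by 46 mm (y) by 5 mm; in its middle an upright tube (z, away from the plate) 42 mm outside, 34 mm inside, 26 mm tall. Site is on the tube's axis, 15.5 mm above the plate's underside. 9.6 mm holes at x = +30 and -30 mm take the pins, either way round.
- guard_narrow_mid (a point): The other guard, to be left in the rack: the same plate, but its tube is 30 mm outside and 22 mm inside. Site as on the wide one.
- rack_mid (a point): Middle of the deck of the fixed plywood rack, on its upper surface, 56 mm above the bench. The deck, 112 by 204 mm, slopes up at 35 degrees along the rack's x; y runs along its width. The two guards lie on it side by side, 48 mm either way from the middle, flat on the slope, long side up the slope, lower edge against a 8 mm high ledge; 4 mm high strips beside them.
- pot: Bystander: white pot with a blue lid, 62 mm across and 62 mm high, standing to the left of the log; it can stand in the log's way. Origin under its middle.
- seed: Bystander: clear jar with a green lid, 76 mm across, 98 mm high. Origin under its middle.
- grit: Bystander: jar with a grey lid, 60 mm across, 74 mm high. Origin under its middle.
- lid_a: Bystander: green jar lid lying open side up, 97 mm across, 17 mm high. Origin under its middle.
- drops: Bystander: small brown bottle, 33 mm across, 70 mm high. Origin under its middle.
- tweezers: Bystander: steel tweezers 126 mm long lying near the front edge, 10 mm high; y along them.
- tape: Bystander: roll of tape lying flat, 96 mm across, 25 mm high. Origin under its middle.
Things that resemble listed ones, but are neither listed nor needed, are in the scene too. What is shaped like the part that bears guard_wide_mid but orange is not meant.

How it is judged:
On the way:
1. the log lies on its sawn flat with the port straight up, the robot off it (angle between port's own z axis and vertical below 0.07 rad and height (world z) of port below 0.0835 m and contact force between log and the arm below 0.05 N and contact force between log and the fingers below 0.05 N), for 0.3 s.
At the end, for the whole second after the job is handed in: The log lies on its sawn flat, port up within 4 degrees; the wide guard sits on both pins within 2.5 mm of the port's centre, its plate down on the face within 2 mm and level, collar up, in line with the log within 4.5 degrees; log and guard at rest; nothing else moved (angle between port's own z axis and vertical below 0.07 rad and height (world z) of port below 0.0835 m and x of guard_wide_mid in the frame of port between -0.0025 and 0.0025 m and y of guard_wide_mid in the frame of port between -0.0025 and 0.0025 m and z of guard_wide_mid in the frame of port between 0.0135 and 0.0175 m and angle between the x axis of guard_wide_mid and the x axis of port, either way round below 0.08 rad and angle between guard_wide_mid's own z axis and vertical below 0.08 rad and linear speed of each of log, guard_wide below 0.02 m/s); the robot touches nothing.
It fails at once if the log is lifted off the bench (height (world z) of log_axis above 0.056 m).
It fails at once if the narrow guard is moved more than 15 mm (distance of guard_narrow_mid from where it was at the start of the episode above 0.015 m).
It fails at once if a bystander is moved more than 20 mm or tipped (distance of any of pot, seed, grit, lid_a, drops, tweezers, tape from where it was at the start of the episode above 0.02 m or angle between any of pot, seed, grit, drops's own z axis and vertical above 0.5 rad).
It also fails if it takes over 64 s, if anything falls off the work surface, if the arm or the gripper's body presses on something with over 40 N, if the wrist force passes 120 N, or if a joint passes its speed limit or range.

ROBOT

A 6-joint arm with a two-finger parallel gripper is mounted at the origin on a cart in front of the work surface, level with it; the furniture and walls round the work are solid. World frame = base frame: x ahead of the robot, y to its left, z up, the work surface at z = 0. Lengths are in m, angles in rad, forces in N, time in s.
With the tool pointing down it reaches from about 0.3 to 0.95 m from the base axis. Payload 3.1 kg.
Tool frame: the origin (TCP) lies midway between the tips of the shut fingers; the grasp point (between the pads) lies 19 mm behind it; y points along the fingers, z is the direction in which the jaws open and shut, and the axes are right-handed (so a half turn about y gives the same grasp; the last joint's range is limited). The gripper opens to 85 mm and grips with 20 to 120 N. Pads are 22 mm wide; open, the fingers measure 114 mm over their backs; the gripper's body (76 mm by 85 mm) begins 54 mm behind the grasp point. The pads swing forward as they close: fully open they stand 13 mm farther back than shut.
Start: joints at [-1.356, 0.308, 1.634, -0, 1.2, -0.07], TCP at [0.176, -0.6, 0.231] pointing down, gripper open.
Joint ranges: [-3.06, 3.06], [-0.79, 1.96], [0.05, 2.63], [-1.19, 4.34], [0.05, 2.64], [-2.94, 2.94]. Speed limits (rad/s): [2.79, 2.79, 3.14, 3.14, 3.14, 3.14].

INTERFACE

Orientations are given as a rotation vector (axis times angle).
In Python, from workcell import bot, fingers, eyes, ticket gives the robot as it stands. Calls block until the motion is done:
- bot.move_to(position, orientation): joint-space move of the TCP to a pose.
- bot.servo_line(position, frame=None, velocity=0.15, until_force=None): straight line of the TCP; frame=None keeps the orientation; velocity is the mean speed in m/s. With until_force (N) it stops when the force on the tool has changed by that much, and returns True; else False.
- bot.movej(angles): joint-space move.
- fingers.move_gripper(opening, grip_force=None): finger opening in m; grip_force is the grip in N (None keeps the last); returns when the fingers have stopped.
- bot.dwell(seconds).
- bot.ik(position, orientation): joint angles nearest the present ones, or None.
- eyes.read_camera(name): name is "scene" or "top" or "wrist"; returns the picture (420x560x3 uint8, red, green, blue); there is no depth.
- eyes.camera_info(name): a dict with "camera_matrix" (3x3 intrinsics, pixels), "rvec" (rotation vector, rad) and "tvec" (3), from world to camera coordinates, as OpenCV has them; the wrist camera has in their place "T_tool_cam" (4x4, takes a point from camera to tool coordinates, whose origin is the TCP and whose axes are the tool frame's). Camera axes: x right, y down, z forward; pixel columns grow to the right and rows downward; lengths in m; the calibration is good to about 2 mm. The wrist camera is an equidistant fisheye: a pixel r from the principal point sees the ray r / f radians off the axis. A picture is of the moment at which its call begins: read the wrist's pose just before it. camera_info takes no time and is no camera call.
A pose or a line that the arm cannot do raises bot.Unreachable and nothing moves.
- ticket.job_done(): hands the job in, once; it reports no verdict.
Readings, each from a call of its own:
- bot.current_clock(): time.
- bot.current_joints(): joint angles.
- bot.current_dq(): joint speeds.
- bot.current_joint_torque(): joint torques, N m.
- bot.current_tool_pos(): TCP position.
- bot.current_tcp_rot(): TCP orientation.
- bot.current_ft_force(): force on the tool from outside, world axes, zero at the start.
- bot.current_wrist_torque(): the same for the moment, N m.
- bot.current_gripper_width(): finger opening in m.
Only numpy, scipy, OpenCV 4.12 (cv2) and the standard library are available. Lean on these libraries where they do the work, as an engineer would, in place of code of your own. Each camera call takes 0.05 s, during which the arm holds its last target. There are 200 camera calls.

## Working session

There is one attempt and no reset: what is moved stays moved. The work goes in short steps, each a Python script; the robot and the scene stay as the last script left them, time stands still between calls to the robot, and variables do not carry over. Pictures are saved under pics/ and viewed, about 8 in all and at most 12, crops included, and the job is handed in when it is done.

```bash
mkdir -p pics; ls; python3 - <<'E'
from workcell import bot,fingers,eyes,ticket
import cv2,numpy as np
for n in ("scene","top"):
    im=eyes.read_camera(n); cv2.imwrite(f"pics/{n}0.png",im[:,:,::-1])
    i=eyes.camera_info(n); print(n,{k:np.round(v,4).tolist() for k,v in i.items()})
    R=cv2.Rodrigues(np.array(i['rvec'],float))[0]; print(-R.T@np.array(i['tvec']).ravel())
i=eyes.camera_info("wrist"); print(i)
print(bot.current_tcp_rot(),bot.current_clock())
a=cv2.imread("pics/scene0.png");b=cv2.imread("pics/top0.png")
E
```

```text
pics
scene {'camera_matrix': [[535.3919, 0.0, 277.2676], [0.0, 535.3919, 210.8463], [0.0, 0.0, 1.0]], 'rvec': [2.0714, -1.1387, 0.4941], 'tvec': [-0.3686, 0.2935, 1.7817]}
[-0.73866153 -0.92035784  1.41549673]
top {'camera_matrix': [[457.7396, 0.0, 274.2343], [0.0, 457.7396, 204.4666], [0.0, 0.0, 1.0]], 'rvec': [1.8693, -2.2214, 0.3832], 'tvec': [-0.0488, 0.5054, 1.6088]}
[-0.06240872 -0.03065721  1.68560912]
{'camera_matrix': array([[325.1922621 ,   0.        , 280.52947038],
       [  0.        , 325.1922621 , 211.71806405],
       [  0.        ,   0.        ,   1.        ]]), 'T_tool_cam': array([[ 4.14267279e-04,  9.58184250e-01,  2.86151658e-01,
        -7.26650224e-02],
       [-6.74538384e-04, -2.86151350e-01,  9.58184194e-01,
        -1.42394709e-01],
       [ 9.99999687e-01, -5.89964635e-04,  5.27788914e-04,
         1.25404520e-04],
       [ 0.00000000e+00,  0.00000000e+00,  0.00000000e+00,
         1.00000000e+00]])}
[-0.29673289  2.07094037 -2.06655452] 0.1
```

View pics/scene0.png

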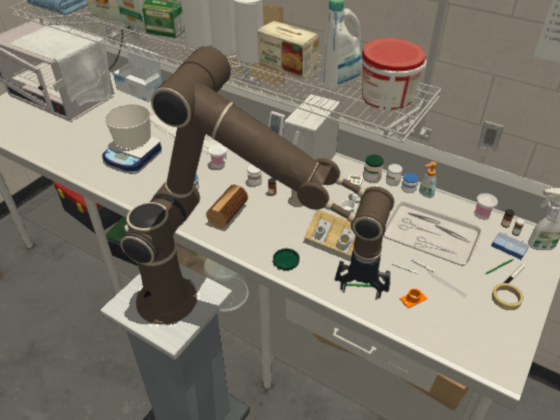

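View pics/top0.png

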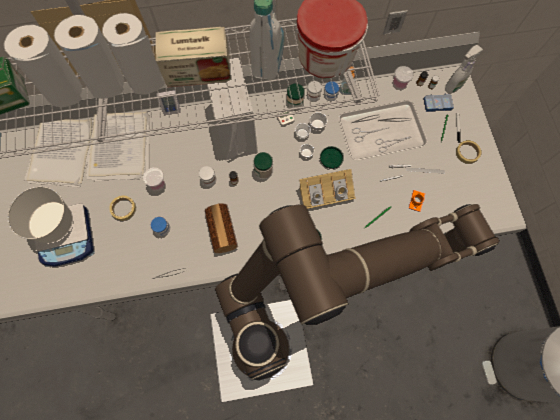

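Scene: log around (227,206), rack (335,232). Top: log (221,228), rack (327,190), blue-lidded pot (160,226). An orange decoy sits at (417,200). I'll enlarge these next.

```bash
python3 - <<'E'
import cv2,numpy as np
a=cv2.imread("pics/scene0.png");b=cv2.imread("pics/top0.png")
def c(im,x,y,w=80,h=60):
    o=cv2.resize(im[y:y+h,x:x+w],(400,300),interpolation=cv2.INTER_CUBIC)
    for k in range(0,w,10): cv2.putText(o,str(x+k),(int(k*400/w),8),0,.3,(255,0,255),1); cv2.line(o,(int(k*400/w),10),(int(k*400/w),14),(255,0,255),1)
    for k in range(0,h,10): cv2.putText(o,str(y+k),(0,int(k*300/h)+4),0,.3,(255,0,255),1)
    return o
cv2.imwrite("pics/crop1.png",np.vstack([np.hstack([c(a,190,175),c(a,295,200)]),np.hstack([c(b,180,198),c(b,288,160)])]))
E
```

```text
(no output)
```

View pics/crop1.png

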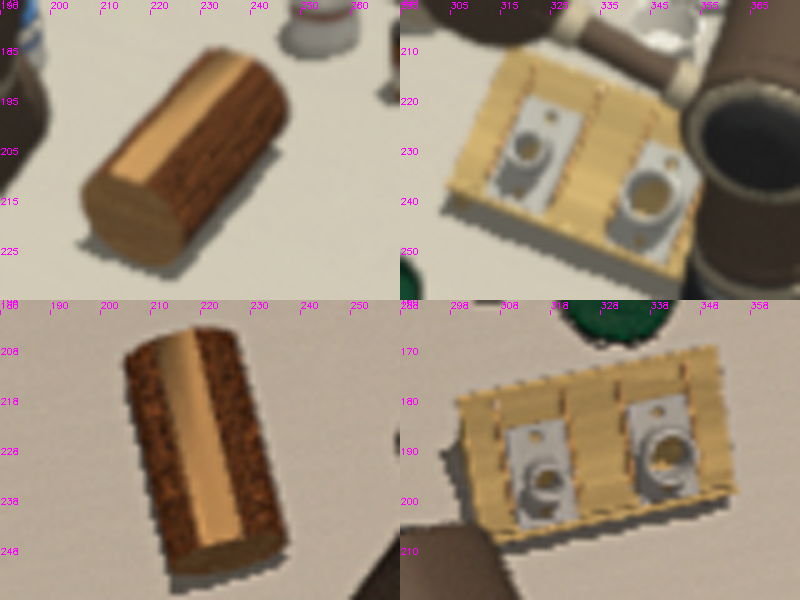

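The wide guard is the right-hand one in the image. The pale full-length strip on top of the log is the sawn flat, so the port faces down. I'll fit the log and rack poses from these pixels.

```bash
cat > h.py <<'E'
from workcell import bot,fingers,eyes,ticket
import cv2,numpy as np
from scipy.spatial.transform import Rotation as Ro
from scipy.optimize import least_squares
def proj(n,P):
    i=eyes.camera_info(n); return cv2.projectPoints(np.array(P,float).reshape(-1,3),np.array(i['rvec'],float),np.array(i['tvec'],float),i['camera_matrix'],None)[0][:,0]
def onplane(n,uv,z):
    i=eyes.camera_info(n);R=cv2.Rodrigues(np.array(i['rvec'],float))[0];c=-R.T@np.array(i['tvec'],float).ravel()
    d=R.T@np.linalg.inv(i['camera_matrix'])@[uv[0],uv[1],1]; return c+d*(z-c[2])/d[2]
def wproj(P,pos,rv,):
    i=eyes.camera_info("wrist");T=np.eye(4);T[:3,:3]=Ro.from_rotvec(rv).as_matrix();T[:3,3]=pos
    T=np.linalg.inv(T@i['T_tool_cam']);p=np.array(P,float).reshape(-1,3)@T[:3,:3].T+T[:3,3]
    r=np.hypot(p[:,0],p[:,1]);th=np.arctan2(r,p[:,2]);K=i['camera_matrix']
    return K[:2,2]+K[0,0]*(th/np.maximum(r,1e-9))[:,None]*p[:,:2]
def wray(uv,pos,rv):
    i=eyes.camera_info("wrist");T=np.eye(4);T[:3,:3]=Ro.from_rotvec(rv).as_matrix();T[:3,3]=pos;T=T@i['T_tool_cam']
    K=i['camera_matrix'];d=np.array(uv)-K[:2,2];r=np.hypot(*d);th=r/K[0,0]
    v=np.r_[np.sin(th)*d/max(r,1e-9),np.cos(th)];return T[:3,3],T[:3,:3]@v
def tool(y,z):   # rotvec from tool y (pointing) and z (jaw)
    y=np.array(y,float);y/=np.linalg.norm(y);z=np.array(z,float);z-=y*(z@y);z/=np.linalg.norm(z)
    return Ro.from_matrix(np.c_[np.cross(y,z),y,z]).as_rotvec()
E
python3 - <<'E'
from h import *
L=lambda x,y:onplane("top",(x,y),0.09)
for n,p,z in [("pot",(160,226),.062),("logL",(215,204),.085),("logN",(224,247),.085),("rack",(328,189),.056),("drops",(233,178),.07),("seed?",(262,160),.098)]: print(n,onplane("top",p,z))
S=np.array([[s*.082,t*.015,.0424] for s in(1,-1) for t in(1,-1)])
top=np.array([[211.6,205],[218.6,204],[219.6,247],[228.2,246]]);sc=np.array([[233.2,185.6],[240.6,186.6],[212,210],[220.6,211.4]])
def pts(q): return (Ro.from_euler('z',q[2])*Ro.from_euler('x',q[3])).apply(S)+[q[0],q[1],.045]
f=lambda q:np.r_[(proj("top",pts(q))-top).ravel(),(proj("scene",pts(q))-sc).ravel()]
x0=(L(215,204)+L(224,247))/2
r=least_squares(f,[x0[0],x0[1],0,0]);print("log",r.x,"deg",np.degrees(r.x[2:]));print(np.round(r.fun,1))
# rack
t=np.radians(35)
C=np.array([[56,102],[56,-102],[-56,-102],[-56,102]])/1e3
ct=np.array([[299.6,180],[351.4,169.2],[355,198.2],[306,208.6]]);cs=np.array([[317,209.6],[351.6,256],[304.6,237.4]])
def rp(q,s): 
    P=np.c_[C[:,0]*np.cos(t),C[:,1],s*C[:,0]*np.sin(t)];return Ro.from_euler('z',q[2]).apply(P)+[q[0],q[1],.056]
x0=onplane("top",(328,189),.056)
for s in(1,-1):
    f=lambda q:np.r_[(proj("top",rp(q,s))-ct).ravel(),(proj("scene",rp(q,s)[[0,2,3]])-cs).ravel()]
    r=least_squares(f,[x0[0],x0[1],0]);print("rack",s,r.x,np.degrees(r.x[2]));print(np.round(r.fun,1))
E
```

```text
pot [0.48668981 0.2942113  0.062     ]
logL [0.5291649  0.08137313 0.085     ]
logN [0.36137525 0.07075581 0.085     ]
rack [ 0.52680186 -0.34966368  0.056     ]
drops [0.62744713 0.00114328 0.07      ]
seed? [ 0.67013978 -0.11865803  0.098     ]
log [ 0.44477073  0.06828745  0.09229339 -0.13633909] deg [ 5.28802174 -7.81165469]
[-0.5  0.8  0.3 -0.5  1.5  0.5  0.9 -0.9  1.  -1.2  0.1 -0.8 -0.5 -0.4
 -2.3 -0.2]
rack 1 [ 0.52525775 -0.34887723  0.03618294] 2.073129664810821
[ 0.   0.4  0.5  1.   0.4 -0.  -1.9 -0.2 -1.  -0.8  3.2  1.  -0.9 -1. ]
rack -1 [ 0.51821358 -0.35154364 -0.01568946] -0.8989399761569834
[  0.4   6.9  -0.2  10.2   4.2  -2.9  -0.6  -5.3  -0.8  12.6   3.3  -9.4
  -0.6 -13.4]
```

```bash
cat >> h.py <<'E'
def logframe(yaw): return np.array([np.cos(yaw),np.sin(yaw),0]),np.array([np.sin(yaw),-np.cos(yaw),0])  # axis, push dir (-y)
TILT=np.radians(20)
E
python3 - <<'E'
from h import *
print("lid",onplane("scene",(287,259),.017))
A=np.array([.4448,.0683,.0]);ax,F=logframe(.0923)
rv=tool(F*np.sin(TILT)-[0,0,np.cos(TILT)],ax)
P=lambda d,z:A+F*d+[0,0,z]
fingers.move_gripper(.085)
print(bot.ik(P(-.085,.2),rv))
bot.move_to(P(-.085,.2),rv); print(bot.current_clock())
im=eyes.read_camera("wrist");cv2.imwrite("pics/w1.png",im[:,:,::-1])
q=(bot.current_tool_pos(),bot.current_tcp_rot());np.save("w1.npy",q);print(q)
E
```

```text
lid [ 0.3534506 -0.2524809  0.017    ]
[ 0.46164402  0.12578951  1.96719482 -0.34916848  1.20072479  0.5216978 ]
3.1417
(array([0.43731839, 0.15238006, 0.20004779]), array([-1.48862495,  0.94433522, -1.39685224]))
```

View pics/w1.png

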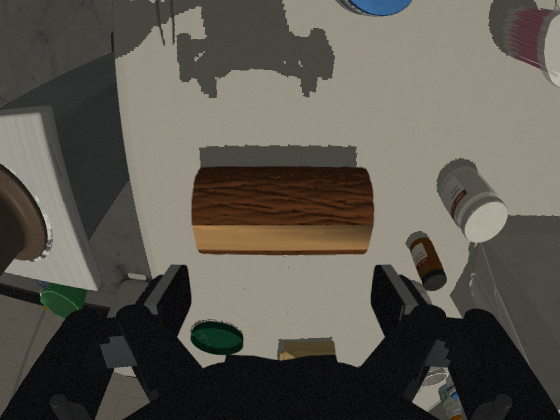

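The strip's near edge runs (197,225)–(371,222) and its far edge (197,254)–(371,253). The fingers flank the log's length. I'll refine the fit with this picture.

```bash
python3 - <<'E'
from h import *
pos,rv=np.load("w1.npy")
S=np.array([[s*.082,t*.015,.0424] for s in(-1,1) for t in(1,-1)])
W=np.array([[197,225],[197,254],[371,222],[371,253]])
def pts(q): return (Ro.from_euler('z',q[2])*Ro.from_euler('x',q[3])).apply(S)+[q[0],q[1],.045]
print(wproj(pts([.4448,.0683,.0923,-.136]),pos,rv).round())
f=lambda q:(wproj(pts(q),pos,rv)-W).ravel()
r=least_squares(f,[.4448,.0683,.0923,-.136]);print(r.x,np.degrees(r.x[2:]));print(np.round(r.fun,1))
E
```

```text
[[190. 224.]
 [195. 251.]
 [371. 224.]
 [366. 251.]]
[ 0.44978679  0.05231708  0.10469221 -0.44175926] [  5.99842192 -25.31094128]
[-0.6 -0.8  1.7  0.5  0.3  0.2 -1.4 -0.4]
```

```bash
python3 - <<'E'
from h import *
pos,rv=np.load("w1.npy")
S=np.array([[s*.082,t*.015,.0424] for s in(-1,1) for t in(1,-1)])
W=np.array([[197,225],[197,254],[371,222],[371,253]])
top=np.array([[219.6,247],[228.2,246],[211.6,205],[218.6,204]]);sc=np.array([[212,210],[220.6,211.4],[233.2,185.6],[240.6,186.6]])
T=lambda q:Ro.from_euler('z',q[2])*Ro.from_euler('x',q[3])
pts=lambda q:T(q).apply(S)+[q[0],q[1],.045]
a=np.linspace(0,2*np.pi,360);cyl=np.c_[0*a,.045*np.cos(a),.045*np.sin(a)]
def f(q,w=.5):
    v=wproj(Ro.from_euler('z',q[2]).apply(cyl)+[q[0],q[1],.045],pos,rv)[:,1]
    return np.r_[(wproj(pts(q),pos,rv)-W).ravel(),v.min()-167,w*(proj("top",pts(q))-top).ravel(),w*(proj("scene",pts(q))-sc).ravel()]
for w in(0,1):
  r=least_squares(f,[.4448,.06,.0923,-.2],kwargs=dict(w=w));print(r.x,np.degrees(r.x[2:]));print(np.round(r.fun,1))
E
```

```text
[ 0.44789806  0.07033255  0.10459754 -0.09200307] [ 5.99299759 -5.27138788]
[-3.6  0.9  1.5 -2.2  3.3  1.8 -1.2 -3.1  2.9  0.  -0.   0.  -0.  -0.
  0.  -0.  -0.   0.  -0.  -0.  -0.   0.  -0.   0.  -0. ]
[ 0.44758981  0.07027592  0.1034948  -0.09481551] [ 5.92981527 -5.43252846]
[-3.9  0.7  1.1 -2.3  3.   1.8 -1.5 -3.1  2.9  1.5 -0.3  1.  -1.7 -0.9
  0.1 -0.1 -1.2  0.1 -0.9 -1.6 -0.5  1.1 -1.9  0.3 -1.3]
```

```bash
python3 - <<'E'
from h import *
A=np.array([.4475,.0702,.0]);ax,F=logframe(.1035)
rv=tool(F*np.sin(TILT)-[0,0,np.cos(TILT)],ax)
P=lambda d,z:A+F*d+[0,0,z]
bot.move_to(P(-.085,.12),rv); bot.servo_line(P(-.085,.006),velocity=.1,until_force=8); print(bot.current_tool_pos(),bot.current_ft_force())
print("hit",bot.servo_line(P(-.045+.01,.006),velocity=.04,until_force=15),bot.current_ft_force())
print("hit",bot.servo_line(P(.07-.045,.006),velocity=.05,until_force=15),bot.current_ft_force(),bot.current_clock())
print("hit",bot.servo_line(P(.125-.045,.006),velocity=.05,until_force=15),bot.current_ft_force(),bot.current_clock())
q=(bot.current_tool_pos(),bot.current_tcp_rot());np.save("w2.npy",q);print(q)
w=eyes.read_camera("wrist")[:,:,::-1];s=eyes.read_camera("scene")[:,:,::-1]
cv2.imwrite("pics/w2.png",np.hstack([w[:,100:460],cv2.resize(s[160:265,190:300],(440,420),interpolation=cv2.INTER_CUBIC)]))
E
```

```text
[0.43934444 0.15503863 0.0065634 ] [ 0.56952349 -0.43194556 -1.25146016]
hit False [ 0.62523457  1.07090185 -0.10301964]
hit False [-0.1148888   0.44067071 -0.88202851] 7.65
hit False [-1.23312904  0.15002371  0.15310172] 8.9
(array([ 0.45575469, -0.00927382,  0.00596379]), array([-1.49241369,  0.93344374, -1.38749941]))
```

View pics/w2.png

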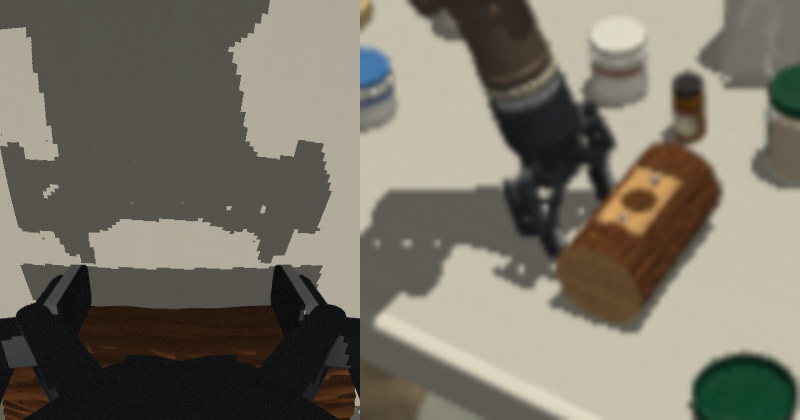

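The log has rolled cleanly. The port now shows on the upper left flank, around (640,200) in the crop. I'll finish the push, back off and look from above.

```bash
python3 - <<'E'
from h import *
A=np.array([.4475,.0702,.0]);ax,F=logframe(.1035)
P=lambda d,z:A+F*d+[0,0,z]
print("hit",bot.servo_line(P(.139-.045,.006),velocity=.04,until_force=15),bot.current_ft_force())
bot.servo_line(P(.139-.045-.05,.006),velocity=.1)
bot.servo_line(P(.139-.045-.05,.15),velocity=.2)
rv=tool([0,0,-1],ax)
bot.move_to(P(.146,.24),rv)
q=(bot.current_tool_pos(),bot.current_tcp_rot());np.save("w3.npy",q);print(q,bot.current_clock())
w=eyes.read_camera("wrist")[:,:,::-1];cv2.imwrite("pics/w3.png",w)
E
```

```text
hit False [0.02409994 3.57250602 0.30768826]
(array([ 0.461158  , -0.07476957,  0.23801159]), array([-1.25770957,  1.13730406, -1.13118652])) 11.7167
```

View pics/w3.png

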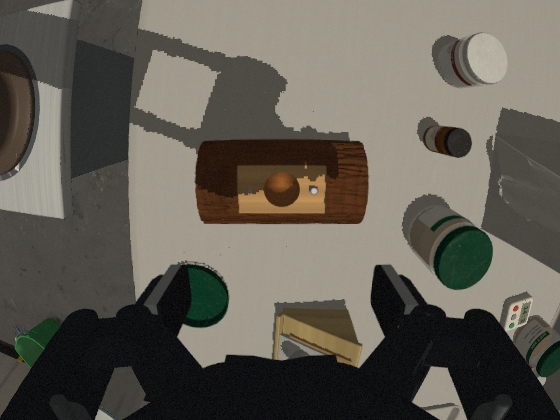

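The port face spans about (238,165)–(326,214), with the bore at (282,188) and the pins near (249,189) and (314,189). I'll fit the pose.

```bash
python3 - <<'E'
from h import *
pos,rv=np.load("w3.npy")
w=cv2.imread("pics/w3.png")
g=cv2.cvtColor(w,cv2.COLOR_BGR2HSV)
S=np.array([[s*.0415,t*.023,.0385] for s in(-1,1) for t in(1,-1)]+[[0,0,.0385],[-.03,0,.0445],[.03,0,.0445]])
W=np.array([[238,165],[239,213.5],[325,164],[326,214],[282,188.5],[249,188.5],[314,189]])
T=lambda q:Ro.from_euler('z',q[2])*Ro.from_euler('x',q[3])
pts=lambda q:T(q).apply(S)+[q[0],q[1],.0424]
a=np.linspace(0,2*np.pi,360);cyl=np.c_[0*a,.045*np.cos(a),.045*np.sin(a)]
def sil(q):
    v=wproj(Ro.from_euler('z',q[2]).apply(cyl)+[q[0],q[1],.0424],pos,rv)[:,1];return v.min()-141,v.max()-223
f=lambda q:np.r_[(wproj(pts(q),pos,rv)-W).ravel(),sil(q)]
r=least_squares(f,[.462,-.075,.1035,0.]);print(r.x,np.degrees(r.x[2:]),sil(r.x));print(np.round(r.fun,1))
f0=lambda q:f(np.r_[q,0])
r=least_squares(f0,[.462,-.075,.1035]);print(r.x,sil(np.r_[r.x,0]));print(np.round(r.fun,1))
cv2.imwrite("pics/w3c.png",cv2.resize(w[130:235,190:375],(740,420),interpolation=cv2.INTER_CUBIC))
E
```

```text
[ 0.46125256 -0.07073803  0.10725018 -0.05268565] [ 6.14498262 -3.01866523] (np.float64(-0.9885452967703259), np.float64(2.0912720627239594))
[-0.5 -0.2 -0.1 -1.1  1.   0.3 -1.  -2.  -0.2  0.   0.5  1.3  0.2  0.5
 -1.   2.1]
[ 0.46106773 -0.06904618  0.10725297] (np.float64(-2.6031454912734944), np.float64(0.5598064854617633))
[-0.7  0.3  0.1 -1.1  1.2  0.8 -1.1 -2.  -0.2  0.4  0.5  2.   0.2  1.2
 -2.6  0.6]
```

View pics/w3c.png

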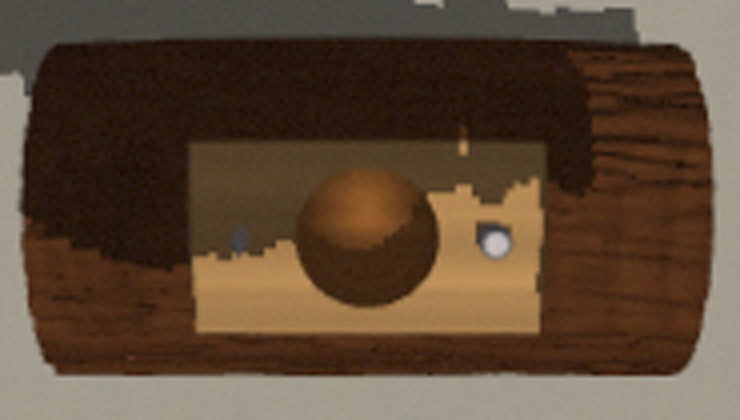

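The log sits on its flat: the face is centred and the pins are at (313.8,190.8) and (250,189.3). Next I'll refine the port fit and take a rack view.

```bash
cat >> h.py <<'E'
def fitport(S,W,pos,rv,q0):
    S=np.array(S,float);T=lambda q:Ro.from_euler('z',q[2]).apply(S)+[q[0],q[1],.0424]
    r=least_squares(lambda q:(wproj(T(q),pos,rv)-W).ravel(),q0);return r.x,np.round(r.fun.reshape(-1,2),1)
FC=[[s*.0415,t*.023,.0385] for s in(-1,1) for t in(1,-1)]+[[0,0,.0385],[-.03,0,.0445],[.03,0,.0445]]
def rackR(yaw):
    t=np.radians(35);n=np.array([-np.sin(t),0,np.cos(t)]);u=np.array([np.cos(t),0,np.sin(t)])
    R=Ro.from_euler('z',yaw).as_matrix();return R@u,R@[0,1,0],R@n
E
python3 - <<'E'
from h import *
pos,rv=np.load("w3.npy")
print(fitport(FC,np.array([[237,165.5],[238.8,213],[326.5,165.5],[325.3,213],[281.75,189.25],[250,189.3],[313.8,190.7]]),pos,rv,[.461,-.07,.107]))
u,l,n=rackR(.036)
G=np.array([.525,-.349,.056])-.048*l-.008*u+.0155*n
print("G",G)
ax,F=logframe(.107)
for s in(1,-1):
    rv=tool(-n,s*l);p=G+n*.10
    j=bot.ik(p,rv);k=bot.ik(G+n*.0,rv);m=bot.ik(np.array([.461,-.07,.10]),tool([0,0,-1],-s*F));print(s,np.round(j,2) if j is not None else j,k is not None,np.round(m,2) if m is not None else m)
rv=tool(-n,l)
if bot.ik(G+n*.1,rv) is not None:
    bot.servo_line(bot.current_tool_pos()+np.array([0,0,.06]),velocity=.3)
    bot.move_to(G+n*.10,rv)
    q=(bot.current_tool_pos(),bot.current_tcp_rot());np.save("w4.npy",q);print(q,bot.current_clock())
    w=eyes.read_camera("wrist")[:,:,::-1];cv2.imwrite("pics/w4.png",w)
    cv2.imwrite("pics/w4c.png",cv2.resize(w[60:360,80:480],(800,600),interpolation=cv2.INTER_CUBIC))
E
```

```text
(array([ 0.46112614, -0.06931482,  0.09985051]), array([[ 0.5, -0.3],
       [ 0.1, -0.6],
       [-0.1, -0.1],
       [-0.6, -0.4],
       [ 0.1, -0.1],
       [-0.4,  1.3],
       [ 0.4,  0. ]]))
G [ 0.51129398 -0.39752475  0.06410825]
1 None True [-0.24  0.19  2.1  -0.    0.86 -1.92]
-1 [-1.07  0.24  2.05  0.86  0.74 -0.15] True [-0.24  0.19  2.1  -0.    0.86  1.22]
```

```bash
python3 - <<'E'
from h import *
u,l,n=rackR(.036)
G=np.array([.525,-.349,.056])-.048*l-.008*u+.0155*n
rv=tool(-n,-l)
bot.servo_line(bot.current_tool_pos()+np.array([0,0,.06]),velocity=.3)
bot.move_to(G+n*.10,rv)
q=(bot.current_tool_pos(),bot.current_tcp_rot());np.save("w4.npy",q);print(q,bot.current_clock())
w=eyes.read_camera("wrist")[:,:,::-1];cv2.imwrite("pics/w4.png",w)
cv2.imwrite("pics/w4c.png",cv2.resize(w[60:360,80:480],(800,600),interpolation=cv2.INTER_CUBIC))
E
```

```text
(array([ 0.45449032, -0.39840302,  0.14587262]), array([ 0.55095821,  1.87172429, -1.84752261])) 13.4667
```

View pics/w4c.png

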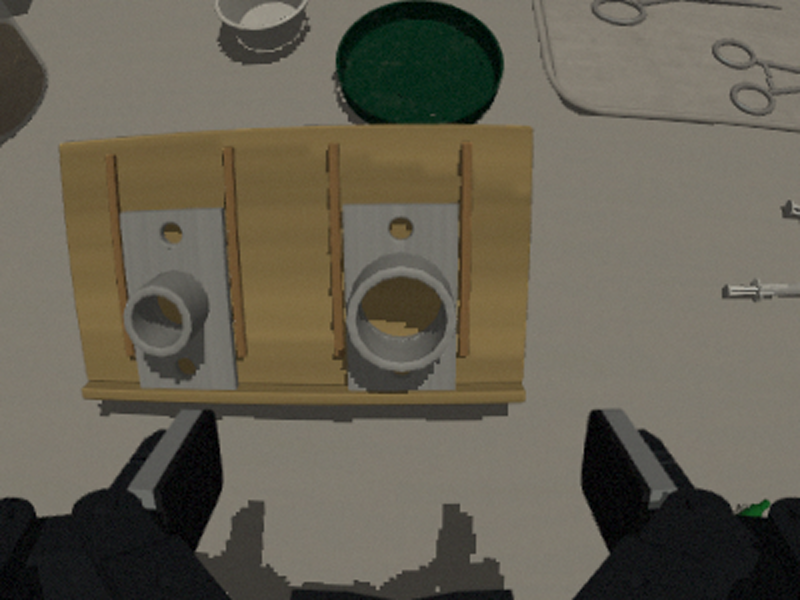

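The wide guard is on the right. In full-frame pixels its tube mouth is at (280.8,218.8), upper hole at (280.5,174), and the plate's upper corners at (251.5,162.5) and (309.5,162). I'll fit its pose.

```bash
python3 - <<'E'
from h import *
pos,rv=np.load("w4.npy")
# local guard pts relative to site: u,l,n
S=np.array([[.04,.023,-.0105],[.04,-.023,-.0105],[.03,0,-.0105],[0,0,.0155],[-.04,.023,-.0105],[-.04,-.023,-.0105],[0,.021,.0155],[0,-.021,.0155]])
W=np.array([[251.5,162.5],[309.5,162],[280.5,174],[280.8,218.8],[253.5,254],[308,255],[253.7,218],[308.2,218]])
def T(q,S): return S@np.array(rackR(q[3]))+q[:3]
r=least_squares(lambda q:(wproj(T(q,S),pos,rv)-W).ravel(),[.511,-.3975,.064,.036]);q=r.x
print("guard",q,np.degrees(q[3]));print(np.round(r.fun.reshape(-1,2),1))
# consistency: rack deck corners
u,l,n=rackR(q[3])
C=np.array([[.056,.102,0],[.056,-.102,0]]);Wc=np.array([[110,131.5],[346,123]])
r2=least_squares(lambda k:(wproj(C@np.array(rackR(k[2]))+[k[0],k[1],.056],pos,rv)-Wc).ravel(),[.525,-.349,.036]);k=r2.x
print("rack",k,np.round(r2.fun,1)); d=q[:3]-[k[0],k[1],.056];print("guard in rack u,l,n",d@u,d@l,d@n)
E
```

```text
guard [ 0.51286735 -0.39660277  0.05770087  0.03965538] 2.2720857133837886
[[ 0.4 -0.8]
 [-0.2 -0.4]
 [ 0.1 -0.2]
 [-0.   0.4]
 [ 0.9 -0.3]
 [-0.8 -1.4]
 [-0.8  1.2]
 [ 0.4  1.1]]
rack [ 0.5311241  -0.34758266  0.04307802] [-1.5 -0.4  1.1 -0.1]
guard in rack u,l,n -0.015559653811870768 -0.04825778165044532 0.0129713645318516
```

```bash
python3 - <<'E'
from h import *
u,l,n=rackR(.0405)
G=np.array([.51287,-.3966,.0577])+.0025*n+.0007*u
rv=tool(-n,-l)
fingers.move_gripper(.085)
bot.move_to(G+n*.06,rv)
print("hit",bot.servo_line(G-n*.0115,velocity=.06,until_force=8),(bot.current_tool_pos()-G)@np.c_[u,l,n],bot.current_ft_force())
fingers.move_gripper(.03,grip_force=45);print(bot.current_gripper_width())
bot.servo_line(bot.current_tool_pos()+n*.07,velocity=.1)
print(bot.current_gripper_width(),bot.current_ft_force(),bot.current_clock())
p=bot.current_tool_pos();bot.servo_line([p[0],p[1],.22],velocity=.2)
yaw=.0999;ax,F=logframe(yaw)
rv=tool([0,0,-1],F);bot.move_to([.461,-.07,.2],rv)
print(bot.current_gripper_width(),bot.current_clock())
q=(bot.current_tool_pos(),bot.current_tcp_rot());np.save("w5.npy",q);print(q)
w=eyes.read_camera("wrist")[:,:,::-1];cv2.imwrite("pics/w5.png",w)
cv2.imwrite("pics/w5c.png",cv2.resize(w[90:390,80:480],(800,600),interpolation=cv2.INTER_CUBIC))
E
```

```text
hit False [ 0.00025062 -0.00029389 -0.01118979] [-0.22849301 -0.76152973  0.56646541]
0.04099065480834252
0.04145264885606037 [-0.45134357  0.23352149 -1.55933745] 16.7167
0.04147841726107578 18.6667
(array([ 0.46059375, -0.07024063,  0.19912919]), array([-0.10973256,  2.17156391, -2.17022888]))
```

View pics/w5c.png

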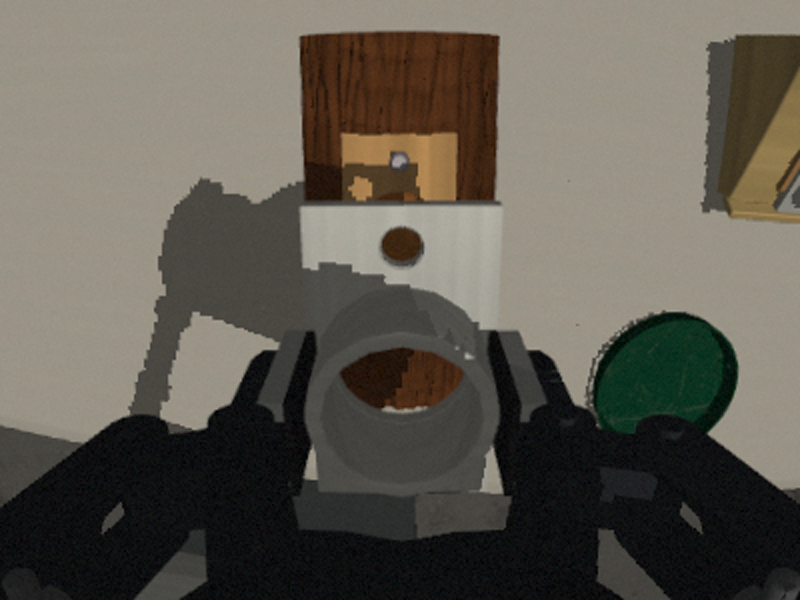

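The guard is held level. Its visible hole is at (402,245) in the crop, and behind it the log's round pin is at (399,159) and the far face corners at (341,134) and (457,132). I'll compute both poses from this one picture so that calibration bias cancels.

```bash
python3 - <<'E'
from h import *
pos,rv=np.load("w5.npy");R=Ro.from_rotvec(rv).as_matrix()
o=lambda a:np.array(a,float)/2+[80,90]
# port
S=[[.0415,.023,.0385],[.0415,-.023,.0385],[.03,0,.0445]]
p,res=fitport(S,o([[341,134],[457,132],[399.5,159]]),pos,rv,[.461,-.07,.1]);print("port",p);print(res)
# guard in tool frame: params dx,dy(height of plate top),dz,yaw
g=np.array([[-.04,0,-.023],[-.04,0,.023],[-.03,0,0]])
W=o([[300,206],[503,204.5],[402,245]])
def pts(q): return (Ro.from_euler('y',q[3]).apply(g)+q[:3])@R.T+pos
for fixy in(None,-.0007,.002):
    f=lambda q:np.r_[(wproj(pts(q),pos,rv)-W).ravel(), 0 if fixy is None else 1e5*(q[1]-fixy)]
    r=least_squares(f,[0,0,0,0]);print("guard",r.x,np.degrees(r.x[3]),np.round(r.fun,1))
    c=pos+R@r.x[:3];print(" centre",c," minus port xy",c[:2]-p[:2], "axis yaw",np.arctan2(*( (R@Ro.from_euler('y',r.x[3]).apply([-1,0,0]))[[1,0]])))
E
```

```text
port [ 0.4608594  -0.07032412  0.11669819]
[[ 0.4 -0.7]
 [-0.4 -0.7]
 [-0.   1.4]]
guard [ 0.00071583  0.00049677  0.00064251 -0.00732668] -0.41978807768383597 [ 0.2 -0.4 -0.1 -0.4 -0.1  0.8  0. ]
 centre [ 0.45994473 -0.07095092  0.19863291]  minus port xy [-0.00091466 -0.0006268 ] axis yaw 0.10700160854762247
guard [ 0.00041352 -0.00069997  0.00064076 -0.00732732] -0.41982461382888336 [-0.2 -0.4  0.3 -0.5 -0.1  0.9  0. ]
 centre [ 0.460247   -0.07091974  0.19982926]  minus port xy [-0.00061239 -0.00059562] axis yaw 0.10700224622403533
guard [ 0.00109567  0.00199996  0.00064472 -0.00732589] -0.4197423376212836 [ 0.7 -0.3 -0.7 -0.3 -0.1  0.6 -0. ]
 centre [ 0.45956495 -0.07099009  0.19713022]  minus port xy [-0.00129445 -0.00066596] axis yaw 0.10700081023244791
```

Both views agree to within about 1 mm. I'll go down to just above the pins and look again, close up.

```bash
python3 - <<'E'
from h import *
rv=np.load("w5.npy")[1]
bot.servo_line([.4615,-.0692,.105],velocity=.1)
bot.dwell(.3)
q=(bot.current_tool_pos(),bot.current_tcp_rot());np.save("w6.npy",q);print(q,bot.current_clock())
w=eyes.read_camera("wrist")[:,:,::-1];cv2.imwrite("pics/w6.png",w)
cv2.imwrite("pics/w6c.png",cv2.resize(w[110:260,180:380],(800,600),interpolation=cv2.INTER_CUBIC))
E
```

```text
(array([ 0.46186636, -0.06925242,  0.10547716]), array([-0.10743389,  2.169334  , -2.1699721 ])) 20.1167
```

View pics/w6c.png

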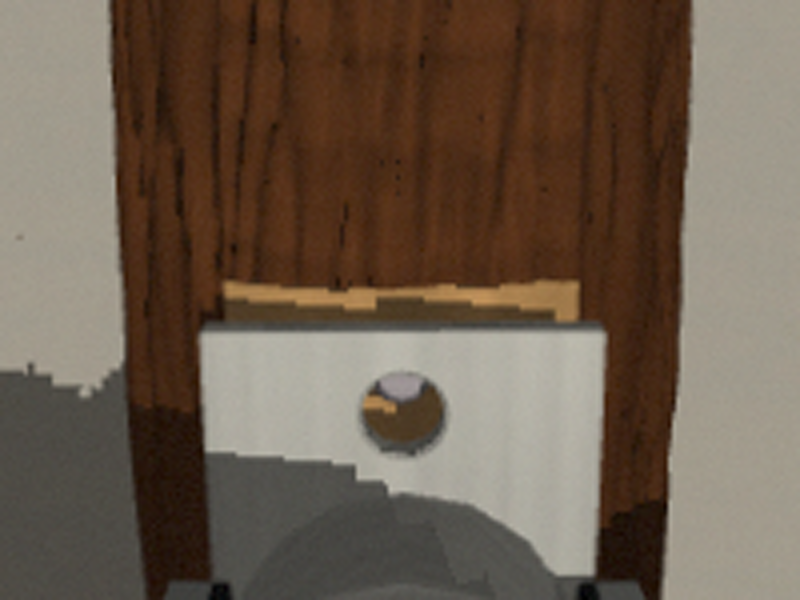

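```bash
python3 - <<'E'
from h import *
pos,rv=np.load("w6.npy");R=Ro.from_rotvec(rv).as_matrix()
o=lambda a:np.array(a,float)/4+[180,110]
S=np.array([[.0415,.023,.0385],[.0415,-.023,.0385]])
p,res=fitport(S,o([[224,283],[579,281]]),pos,rv,[.461,-.07,.107]);print("port",p,res.tolist())
g=np.array([[-.04,0,-.023],[-.04,0,.023],[-.03,0,0]]);W=o([[201,329],[604,326],[402.5,413]])
f=lambda q:(wproj((Ro.from_euler('y',q[3]).apply(g)+q[:3])@R.T+pos,pos,rv)-W).ravel()
r=least_squares(f,[0,0,0,0]);print("guard",r.x,np.round(r.fun,1));c=pos+R@r.x[:3];d=R@Ro.from_euler('y',r.x[3]).apply([-1,0,0])
print(c,c[:2]-p[:2],"yaw",np.arctan2(d[1],d[0]))
P=Ro.from_euler('z',p[2]).apply([[.03,0,.0445],[.03,-.002,.0445]])+[p[0],p[1],.0424]
print("pin tip pred crop px",(wproj(P,pos,rv)-[180,110])*4)
E
```

```text
port [ 0.46041193 -0.06979149  0.10505306] [[0.6, -0.0], [-0.6, -0.0]]
guard [ 0.00072176  0.00098235  0.00052338 -0.00668579] [-0.1  0.1  0.   0.1  0.1 -0.3]
[ 0.46120141 -0.06984545  0.10449429] [ 7.89482211e-04 -5.39619409e-05] yaw 0.10663051847673186
pin tip pred crop px [[402.01187299 378.13743821]
 [417.59411878 378.05172868]]
```

The offset is 0.8 mm along the log, about 0 across it, and the yaw matches. I'll nudge by that amount, lower and check.

```bash
python3 - <<'E'
from h import *
p=bot.current_tool_pos();print(p)
x,y=p[0]-.0007,p[1]-.0001
bot.servo_line([x,y,.096],velocity=.03)
print("hit",bot.servo_line([x,y,.083],velocity=.015,until_force=6),bot.current_tool_pos(),bot.current_ft_force(),bot.current_wrist_torque(),bot.current_clock())
w=eyes.read_camera("wrist")[:,:,::-1];cv2.imwrite("pics/w7.png",w)
cv2.imwrite("pics/w7c.png",cv2.resize(w[110:260,180:380],(800,600),interpolation=cv2.INTER_CUBIC))
E
```

```text
[ 0.46174701 -0.06922235  0.10535109]
hit True [ 0.4609278  -0.06932201  0.08584325] [-1.1929016   0.32494327  4.38139659] [-0.01192837  0.10339297 -0.05364028] 21.2833
```

View pics/w7c.png

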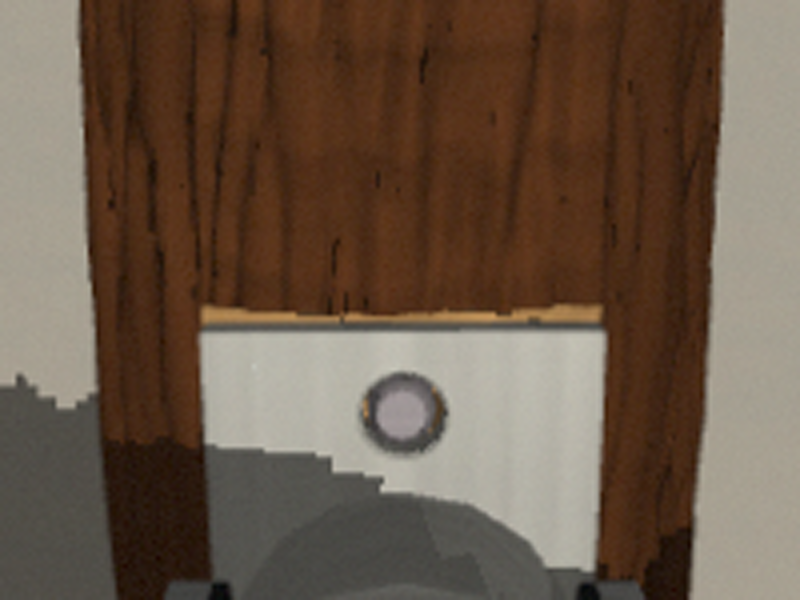

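The plate is seated at full depth and the pin is centred in its hole at (402,412). Release.

```bash
python3 - <<'E'
from h import *
fingers.move_gripper(.065);p=bot.current_tool_pos()
bot.servo_line([p[0],p[1],.19],velocity=.06);bot.servo_line([p[0]-.07,p[1],.24],velocity=.15);bot.dwell(.3)
q=(bot.current_tool_pos(),bot.current_tcp_rot());np.save("w8.npy",q);print(q,bot.current_ft_force(),bot.current_clock())
w=eyes.read_camera("wrist")[:,:,::-1];s=eyes.read_camera("scene")[:,:,::-1]
cv2.imwrite("pics/w8.png",np.hstack([cv2.resize(w[20:320,180:380],(400,600),interpolation=cv2.INTER_CUBIC),cv2.resize(s[150:300,190:290],(400,600),interpolation=cv2.INTER_CUBIC)]))
E
```

```text
(array([ 0.38962516, -0.06889267,  0.23947084]), array([-0.11233085,  2.17264111, -2.1704772 ])) [-0.61119271  0.51180239  0.54832913] 24.6167
```

View pics/w8.png

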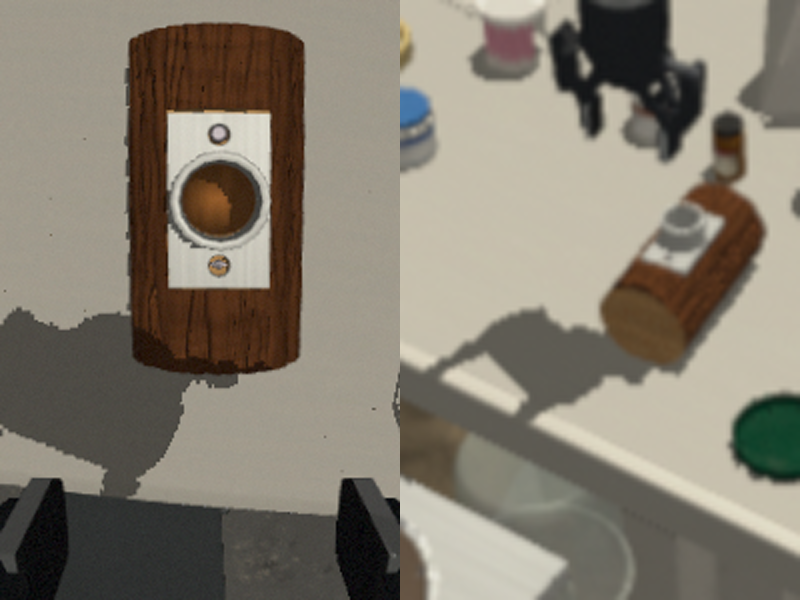

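Both pins show centred in their holes, at (219,133) and (219,265). The plate lies flush and the robot is clear. I'll hand in.

```bash
python3 -c "
from h import *
ticket.job_done();print(bot.current_clock())"
```

```text
the job is handed in; nothing more can be done
the job is handed in; nothing more can be done
```

I rolled the log about 185° to the right, away from the pot, with the open fingers pushing from behind. It dropped onto its sawn flat with the port up. I then took the wide guard from its place on the right of the rack, lowered it collar up onto the pins, let go and handed the job in at about 25 s.

**Seating:** on the way down the tool met contact at z = 0.0858 m, about where full seating was expected (0.086–0.087 m). The last wrist picture shows both pins centred in their holes and the plate flush on the face and in line with the log. The gripper was clear of everything.

**Port position:** the pictures disagreed by about 1 mm in position and 1° in yaw. I used the last close view, in which the log and guard appear together, for the final 0.7 mm correction.

**Not measured:**
- **Log tilt:** one free fit gave 3° after the roll, but a fit with the log level matched almost as well. I took it as level, because the log drops onto the flat from 19° off.
- **Narrow guard and bystanders:** I did not re-measure these at the end. No unexpected contact force showed up, and the ones visible in the last pictures looked undisturbed.

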